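# Serve the golden bread roll with the tongs

## Task

Pick up the sprung serving tongs, close their red jaws on the golden bread roll, lift it off the wooden board and carry it over to the blue saucer. Touch the roll only with the tongs, and leave the dark roll, the purple mug and the glass tumbler where they stand. Finish while still holding: the tongs in your gripper, the golden roll still in their jaws, held steady about 10 cm above the middle of the saucer, with nothing put down or let go.

Things in the scene. Friction and masses are not known exactly. Their poses are not given: they have to be found in the camera images.
- tongs: Sprung steel serving tongs, black grip panels, red jaws, 90 g, lying flat, 24 mm high. Origin at the underside, midway between the panels; x points to the jaws, y left, z up. Pivot of the two arms at x = -95 mm (wire loop behind it to -124 mm), panels x = -25 to 25, jaws x = 65 to 107 mm. The spring holds the arms open; both swing equally when the panels are squeezed together along y.
- tongs_grip (a point): Midway between the black panels (flat upright outer faces, 24 mm high), 12 mm above the tongs' underside: squeeze along the tongs' y here. Width over the panels here: 52 mm at rest, about 28 mm with a roll in the jaws, about 12 mm shut empty. The spring pushes back with about 4 N at 47 mm (enough to carry the tongs) and 5 N on a roll: squeeze with clearly more, about 20 N, to hold a roll.
- tongs_jaws (a point): Midway between the two hollow red jaws, 85 mm ahead of tongs_grip along the tongs' x, 12 mm above their underside: the middle of the roll belongs here. Jaws 24 mm high; at rest 80 mm apart inside at their ends (94 mm in the hollow); each mm less over the panels closes them by 1.9 mm. The point stays on the middle line as they close.
- tongs_left: Left arm of the tongs (+y side). Origin at the pivot, at the underside; its yaw relative to tongs is 0 when open, about -0.13 rad when holding a roll.
- tongs_right: Right arm of the tongs (-y side), mirror image of the left; its yaw relative to tongs is 0 when open, about +0.13 rad when holding a roll.
- golden_roll: Golden-brown crusty round roll with a pale cross cut in its top, hard, 46 mm in diameter (upright sides from 12 to 26 mm above its underside), 41 mm high, about 40 g; stands on the board, 50 mm from the board's middle towards either end. Origin at the centre of its underside, z up.
- dark_roll: Dark brown seeded roll of the same shape and size, at the other end of the board, 100 mm from the golden roll; to be left alone. Origin at the centre of its underside.
- board: Wooden serving board, fixed, 100 mm (x) by 210 mm (y), top 18 mm above the worktop; the rolls stand in a row along its y axis. Origin at the centre of its underside. (Keep the wrist clear of the wall boiler on the left: it hangs from about 0.47 m above the worktop upwards, from y = +0.15 m leftwards.)
- saucer: Small blue saucer, 130 mm across, 16 mm high at the rim, lying on the worktop. Origin at the centre of its underside.
- purple_mug: Purple mug 95 mm high, to the left behind the board, to be left alone. Origin on its underside.
- tumbler: Clear glass tumbler, 77 mm across, 99 mm high, at the back left, to be left alone. Origin at the centre of its underside.

How it is judged:
By the outcome, as a careful person would: the job done as asked, in the order asked, and still so for the second after the job is handed in, while the arm keeps its last pose, push and grip.
It also fails if it takes over 40 s, if anything falls off the work surface, if the arm or the gripper's body presses on something with over 40 N, if the wrist force passes 120 N, or if a joint passes its speed limit or range.

## Robot

A 6-joint arm with a two-finger parallel gripper is mounted at the origin on a cart in front of the work surface, level with it; the furniture and walls round the work are solid. World frame = base frame: x ahead of the robot, y to its left, z up, the work surface at z = 0. Lengths are in mm, angles in degrees, forces in N, time in s.
With the tool pointing down it reaches from about 350 to 850 mm from the base axis. Payload 8.1 kg.
Tool frame: the origin (TCP) lies midway between the tips of the shut fingers; the grasp point (between the pads) lies 19 mm behind it; z points along the fingers, y is the line along which they close (so a half turn about z gives the same grasp; the last joint's range is limited). The gripper opens to 85 mm and grips with 20 to 120 N. Pads are 22 mm wide; open, the fingers measure 114 mm over their backs; the gripper's body (76 mm by 85 mm) begins 54 mm behind the grasp point. The pads swing forward as they close: fully open they stand 13 mm farther back than shut.
Start: joints at [-81.326, 7.471, 85.268, -0, 87.261, -4.893], TCP at [140.776, -583.256, 231.292] pointing down, gripper open.
Joint ranges: [-169.43, 169.43], [-51.17, 129.36], [1.28, 143.12], [-76.62, 256.62], [0, 156.53], [-152.29, 152.29]. Speed limits (degrees/s): [136.94, 136.94, 159.86, 180, 180, 180].

## Interface

Orientations are given as [roll, pitch, yaw] about the fixed x, y, z axes, in that order (R = Rz(yaw) Ry(pitch) Rx(roll)).
In Python, from bench import r gives the robot as it stands.
- The arm moves only by the tool run_rows, called after "Emit:" by a JSON object that holds its "fn" and its "kwargs". Schema: {"type":"object","properties":{"moves":{"type":"object","properties":{"wx":{"type":"array","items":{"type":"number"},"minItems":1,"maxItems":8},"wy":{"type":"array","items":{"type":"number"},"minItems":1,"maxItems":8},"wz":{"type":"array","items":{"type":"number"},"minItems":1,"maxItems":8},"sx":{"type":"array","items":{"type":"number"},"minItems":1,"maxItems":8},"sy":{"type":"array","items":{"type":"number"},"minItems":1,"maxItems":8},"sz":{"type":"array","items":{"type":"number"},"minItems":1,"maxItems":8},"aperture":{"type":"array","items":{"type":"number"},"minItems":1,"maxItems":8}},"additionalProperties":false,"required":["wx","wy","wz","sx","sy","sz","aperture"]},"grip_n":{"type":"number"},"only":{"type":"string"},"quiet":{"type":"boolean"},"lines":{"type":"string"}},"required":["moves"],"additionalProperties":false}. moves is an object with one list for each field, all of the same length, 1 to 8, a row being the entries at one place: wx, wy, wz (a rotation vector in units of 10 degrees), sx, sy, sz (the shift in units of 25 mm), aperture (the finger opening in mm); each row is the pose to reach, as a shift and turn from the pose commanded when the call began, along the tool's axes at that moment; what a row does not reach only later rows make up. A row lasts 1/8 s, in which the tool goes at most 62.5 mm and 10.7 degrees, less where a joint would pass 70% of its speed; a pose out of reach is approached as far as the arm can. The fingers move at their own pace and stop on an object; grip_n is the grip in N (left out, the last holds). Time passes only in rows, so rows that do not move let the fingers close. The tool returns the time, the measured TCP pose, the force, the opening and the grip force at its end. only (a regular expression) keeps the lines of the reply that match it, lines (a string "A,B") keeps lines A to B, and quiet returns only ok. Input that does not fit is refused with a message, and nothing moves.
- r.sense(): the state, without advancing time (a new reading comes with each control period).
- r.snapshot(name): name is "side" or "top"; returns a dict with "pixels" (480x640x3 uint8, blue, green, red), "fx", "fy", "cx", "cy" (pixels), "D" ([k1, k2, p1, p2, k3] as OpenCV has them; the pictures are not rectified), "pose" (4x4, takes a point from camera to world coordinates). Camera axes: x right, y up, looking along -z (the intrinsics and any distortion apply to the point x, -y, -z); pixel columns grow to the right and rows downward; lengths in mm; the calibration is good to about 2 mm. A picture is of the moment at which its call begins. There is no depth.
- r.hand_in(): hands the job in; it is judged then, once.
The state is a dict: "time": time; "joint_pos": joint angles; "qd": joint speeds; "joint_efforts": joint torques, N m; "tool_pos": TCP position; "tcp_rot": TCP orientation; "ft_force": force on the tool from outside, world axes, zero at the start; "wrist_torque": the same for the moment, N m; "finger_gap": finger opening in mm; "grip_force": force on a finger pad.
Only numpy, scipy, OpenCV 4.12 (cv2) and the standard library are available. Lean on these libraries where they do the work, as an engineer would, in place of code of your own. Each camera call takes 0.05 s, during which the arm holds its last target. There are 200 camera calls.

## Working session

There is one attempt and no reset: what is moved stays moved. The work goes in short steps, Python scripts to look and compute and a tool call to move; the robot and the scene stay as the last step left them, time stands still between calls to the robot, and variables do not carry over. Pictures are saved under pics/ and viewed, at most 10 in all, crops included, and the job is handed in when it is done.

```bash
ls; mkdir -p pics
```

Run:
```python
from bench import r
import cv2,numpy as np,pickle
for n in("top","side"):
    s=r.snapshot(n); cv2.imwrite(f"pics/{n}0.png",s["pixels"]); pickle.dump(s,open(n+"0.pkl","wb"))
    print(n,s["fx"],s["fy"],s["cx"],s["cy"],s["D"],np.round(s["pose"],3).tolist())
s=r.sense();print(s["tool_pos"],s["tcp_rot"],s["time"])
```

```text
bench.py
pics
top 582.2954719710327 582.2954719710327 322.0389782165698 238.85885520166335 [-0.16533039  0.          0.          0.          0.        ] [[0.001, 0.999, -0.044, 482.305], [-1.0, 0.002, 0.015, -48.322], [0.015, 0.044, 0.999, 1425.023], [0.0, 0.0, 0.0, 1.0]]
side 618.2238207121276 618.2238207121276 324.8420999440807 241.60410523670302 [-0.02871935  0.          0.          0.          0.        ] [[0.913, 0.159, -0.376, 75.749], [-0.408, 0.388, -0.826, -1160.296], [0.015, 0.908, 0.419, 597.419], [0.0, 0.0, 0.0, 1.0]]
[ 140.69927873 -582.75371667  230.31180309] [-1.79902033e+02 -7.39739210e-03  1.35686266e+01] 0.1
```

View pics/top0.png

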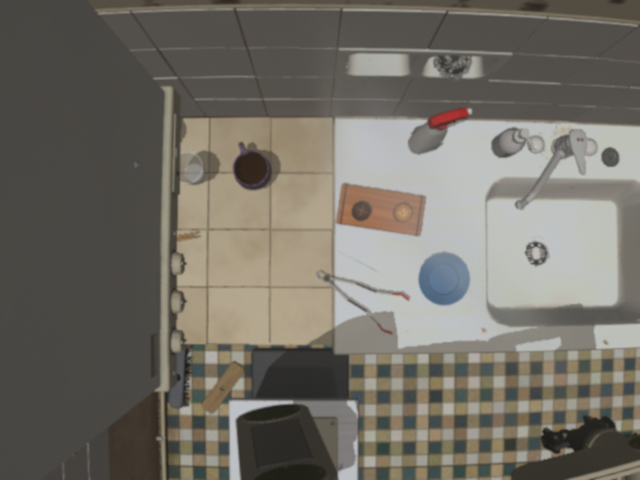

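View pics/side0.png

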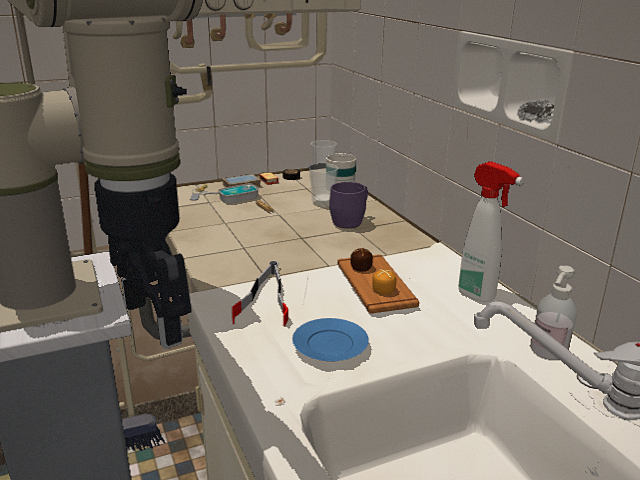

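Top: golden roll is at about (403,212), dark roll (361,211), saucer (444,278). The tongs run from the loop at (322,274) to jaws at about (403,296) and (387,330). Side: golden roll (384,284), jaws (286,315) and (237,312). I'll zoom in on the top view.

Run:
```python
import cv2
a=cv2.imread("pics/top0.png")[170:350,300:480]
b=cv2.resize(a,None,fx=3.3333,fy=3.3333,interpolation=cv2.INTER_CUBIC)[:600]
b=cv2.convertScaleAbs(b,alpha=1.2)
c=cv2.imread("pics/side0.png")[250:350,220:300]
c=cv2.resize(c,(200,250),interpolation=cv2.INTER_CUBIC)
o=cv2.copyMakeBorder(b,0,0,0,200,cv2.BORDER_CONSTANT); o[:250,600:]=c
cv2.imwrite("pics/crop.png",o)
```

```text
(no output)
```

View pics/crop.png

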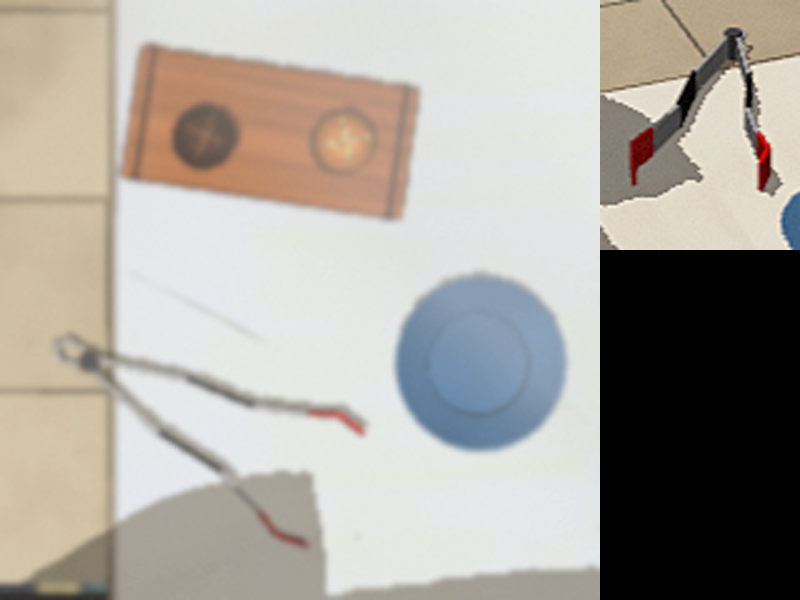

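The crop shows the pivot at (90,360), panel middles at (220,390) and (193,450), and jaw tips at (362,430) and (305,543). The golden roll is at (345,140).

Create h.py:
```python
import numpy as np,cv2
def ray(s,uv):
    K=np.array([[s["fx"],0,s["cx"]],[0,s["fy"],s["cy"]],[0,0,1.]])
    p=cv2.undistortPoints(np.float64(uv).reshape(-1,1,2),K,np.float64(s["D"]))[:,0]
    P=np.array(s["pose"]); d=np.c_[p[:,0],-p[:,1],-np.ones(len(p))]@P[:3,:3].T
    return P[:3,3],d
def at(s,uv,z):
    o,d=ray(s,uv); return o+d*((z-o[2])/d[:,2])[:,None]
def proj(s,X):
    P=np.array(s["pose"]);c=(np.atleast_2d(X)-P[:3,3])@P[:3,:3]
    K=np.array([[s["fx"],0,s["cx"]],[0,s["fy"],s["cy"]],[0,0,1.]])
    return cv2.projectPoints(c*[1,-1,-1],np.zeros(3),np.zeros(3),K,np.float64(s["D"]))[0][:,0]
```

Run:
```python
from h import *; import pickle
T=pickle.load(open("top0.pkl","rb"));S=pickle.load(open("side0.pkl","rb"))
np.set_printoptions(precision=1,suppress=True)
f=lambda u:np.array(u)/3.3333+[300,170]
pts=f([(90,360),(220,390),(193,450),(362,430),(305,543)])
W=at(T,pts,20);print(W)
m=np.array([(-95,0),(0,24),(0,-24),(107,41),(107,-41)])
# rigid fit
a=W[:,:2];mc=m.mean(0);ac=a.mean(0);U,_,Vt=np.linalg.svd((m-mc).T@(a-ac));R=(Vt.T@U.T)
t=ac-R@mc;print("tongs",t,np.degrees(np.arctan2(R[1,0],R[0,0])),np.linalg.det(R));print(a-(m@R.T+t))
print("side proj",proj(S,np.c_[(m@R.T+t),[24]*5]))
roll=at(T,f([(345,140),(206,135)]),18+22);print("rolls",roll,np.linalg.norm(roll[0]-roll[1]))
print("board corners",at(T,f([(145,45),(418,87),(403,219),(124,180)]),18))
print("rollside",proj(S,roll))
print("saucer",at(T,f([(481,362)]),14),"mug",at(T,[(252,170)],90),"tumb",at(T,[(194,168)],50))
hsv=cv2.cvtColor(S["pixels"],cv2.COLOR_BGR2HSV)
for n,lo,hi in(("gold",(12,120,120),(28,255,255)),("blue",(100,100,60),(120,255,255))):
    M=cv2.inRange(hsv,lo,hi);k,l,st,c=cv2.connectedComponentsWithStats(M);i=1+np.argsort(-st[1:,4])[:3];print(n,st[i],c[i])
```

```text
[[ 449.4  -82.1   20. ]
 [ 427.7 -176.3   20. ]
 [ 384.3 -156.7   20. ]
 [ 398.4 -280.    20. ]
 [ 316.5 -238.3   20. ]]
tongs [ 406.2 -165.5] -117.31813794391883 0.9999999999999993
[[-0.4 -0.9]
 [ 0.2  0.3]
 [-0.6 -2.2]
 [ 4.9 -0.6]
 [-4.2  3.4]]
side proj [[272.7 262.1]
 [278.6 284.8]
 [253.8 283.7]
 [280.6 314.4]
 [234.5 312.4]]
rolls [[ 607.9 -265.1   40. ]
 [ 611.  -164.7   40. ]] 100.47023410836564
board corners [[ 678.9 -122.1   18. ]
 [ 649.3 -323.    18. ]
 [ 552.1 -311.    18. ]
 [ 580.  -106.7   18. ]]
rollside [[384.  280.6]
 [361.3 258.6]]
saucer [[ 447.4 -369.3   14. ]] mug [[699.9  93.4  90. ]] tumb [[711.7 237.3  50. ]]
gold [[ 339  255   80   54 1732]
 [ 261  172   16    7   48]
 [ 256  201   16    9   40]] [[377.4 283.5]
 [267.9 174.8]
 [263.5 204.4]]
blue [[ 293  318   75   43 2515]] [[330.1 339.2]]
```

Add to h.py:
```python
from scipy.spatial.transform import Rotation as Ro
def go(r,x,y,z,yaw):
    s=r.sense();A=Ro.from_euler("xyz",s["tcp_rot"],degrees=True);B=Ro.from_euler("xyz",[180,0,yaw],degrees=True)
    print("tcp",np.round(s["tool_pos"],1),np.round(s["tcp_rot"],2),"gap",s["finger_gap"],"grip",s["grip_force"],"t",s["time"],"ft",np.round(s["ft_force"],1))
    print("rotvec",np.round((A.inv()*B).as_rotvec(degrees=True),1),"d",np.round(A.inv().apply(np.array([x,y,z])-s["tool_pos"]),1))
```

```bash
python3 -c "
from h import *;from bench import r
go(r,406.2,-165.5,100,62.7)"
```

```text
tcp [ 140.7 -582.8  230.3] [-1.799e+02 -1.000e-02  1.357e+01] gap 85.53582030863396 grip 0.0 t 0.1 ft [-0.3 -0.4  0.9]
rotvec [ -0.1  -0.  -49.1] d [ 356.  -343.1  130.9]
```
Distance 511 → need 8.2 rows; use 8 equal 44.5... each row 62.5 max. rows: fractions of 9.. go 8 rows at 44/-42.5/16 →  62.6 capped slightly. Use 43.5,-42,16 = 62.6. hmm use 42,-41,15 (60.6) to 8 rows=336,-328,120; then next.

The rows are not in the units I measure in: shifts go in units of 25 mm and turns go in units of 10 degrees. I convert before sending: 336 mm is 13.44, -328 mm is -13.12, -42 degrees is -4.2.

Emit:
{"fn": "run_rows", "kwargs": {"moves": {"wx": [0, 0, 0, 0, 0, 0, 0, 0], "wy": [0, 0, 0, 0, 0, 0, 0, 0], "wz": [-0.6, -1.2, -1.8, -2.4, -3, -3.6, -4.2, -4.9], "sx": [1.68, 3.36, 5.04, 6.72, 8.4, 10.08, 11.76, 13.44], "sy": [-1.64, -3.28, -4.92, -6.56, -8.2, -9.84, -11.48, -13.12], "sz": [0.6, 1.2, 1.8, 2.4, 3, 3.6, 4.2, 4.8], "aperture": [85, 85, 85, 85, 85, 85, 85, 85]}, "grip_n": 20}}

```text
time: 1.1
tool_pos: [391.1, -183.8, 110.8]
tcp_rot: [180.0, 0.0, 62.8]
ft_force: [1.6, -0.4, -1.2]
finger_gap: 85.2
grip_force: 0.0
```

```bash
python3 -c "
from h import *;from bench import r
go(r,406.2,-165.5,60,62.7)"
```

```text
tcp [ 391.1 -183.8  110.8] [179.97   0.    62.77] gap 85.18749373202914 grip 0.0 t 1.1 ft [ 1.6 -0.4 -1.2]
rotvec [0.  0.  0.1] d [23.2  5.1 50.8]
```

Emit:
{"fn": "run_rows", "kwargs": {"moves": {"wx": [0, 0, 0], "wy": [0, 0, 0], "wz": [0, 0, 0], "sx": [0.92, 0.92, 0.92], "sy": [0.2, 0.2, 0.2], "sz": [1.2, 2, 2], "aperture": [85, 85, 85]}, "grip_n": 20}}

```text
time: 1.48
tool_pos: [403.9, -166.2, 59.3]
tcp_rot: [-179.7, -0.0, 62.6]
ft_force: [-1.3, -0.5, 0.0]
finger_gap: 84.9
grip_force: 0.0
```

Run:
```python
from h import *;from bench import r
go(r,406.2,-165.5,3,62.7)
S=r.snapshot("side");T=r.snapshot("top")
a=cv2.resize(S["pixels"][180:340,180:340],(600,600),interpolation=cv2.INTER_CUBIC)
cv2.imwrite("pics/s1.png",a)
```

```text
tcp [ 403.9 -166.2   59.3] [-179.74   -0.     62.62] gap 84.92985831373213 grip 0.0 t 1.475 ft [-1.3 -0.5  0. ]
rotvec [-0.3 -0.  -0.1] d [ 1.7  2.  56.3]
```

View pics/s1.png

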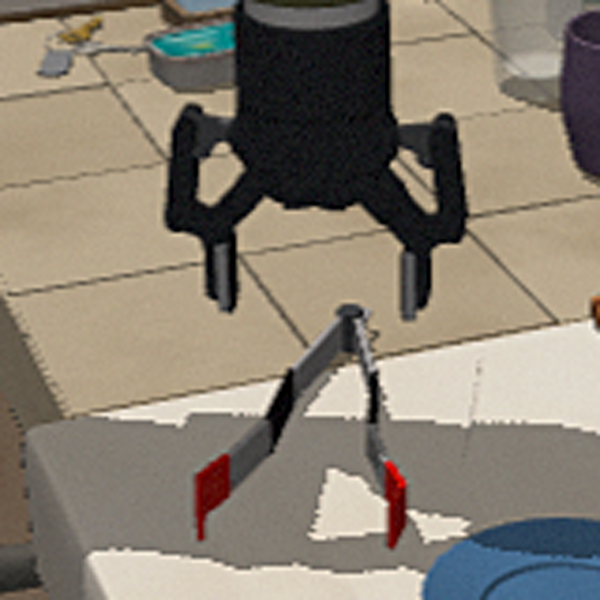

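The fingers (tips at (225,310) and (405,318)) straddle the panels at (283,410) and (375,398). I'll go straight down.

Converted, 56 mm is 2.24, 1 mm is 0.04.

Emit:
{"fn": "run_rows", "kwargs": {"moves": {"wx": [0, 0, 0, 0, 0, 0, 0, 0], "wy": [0, 0, 0, 0, 0, 0, 0, 0], "wz": [0, 0, 0, 0, 0, 0, 0, 0], "sx": [0.04, 0.04, 0.04, 0.04, 0.04, 0.04, 0.04, 0.04], "sy": [0.04, 0.04, 0.04, 0.04, 0.04, 0.04, 0.04, 0.04], "sz": [1.2, 2, 2.24, 2.24, 2.24, 2.24, 2.24, 2.24], "aperture": [85, 85, 85, 85, 46, 46, 46, 46]}, "grip_n": 20}}

```text
time: 2.58
tool_pos: [407.9, -167.8, 6.6]
tcp_rot: [179.9, 0.0, 62.6]
ft_force: [-1.3, -0.9, 5.2]
finger_gap: 46.0
grip_force: 5.0
```

Emit:
{"fn": "run_rows", "kwargs": {"moves": {"wx": [0, 0], "wy": [0, 0], "wz": [0, 0], "sx": [0, 0], "sy": [0, 0], "sz": [0, 0], "aperture": [46, 46]}, "grip_n": 20}}

```text
time: 2.82
tool_pos: [407.9, -167.8, 6.6]
tcp_rot: [179.9, 0.0, 62.6]
ft_force: [-0.7, -0.6, 5.5]
finger_gap: 46.1
grip_force: 5.0
```

Emit:
{"fn": "run_rows", "kwargs": {"moves": {"wx": [0, 0, 0, 0, 0, 0], "wy": [0, 0, 0, 0, 0, 0], "wz": [0, 0, 0, 0, 0, 0], "sx": [0, 0, 0, 0, 0, 0], "sy": [0, 0, 0, 0, 0, 0], "sz": [-0.4, -1.2, -2.4, -3.6, -4, -4], "aperture": [46, 46, 46, 46, 46, 46]}, "grip_n": 20}}

```text
time: 3.58
tool_pos: [407.2, -167.2, 105.8]
tcp_rot: [179.9, 0.0, 62.6]
ft_force: [-0.7, -0.7, -1.6]
finger_gap: 45.9
grip_force: 3.5
```

Run:
```python
from h import *;from bench import r
import pickle
go(r,523,-265,100,172)
S=r.snapshot("side");T=r.snapshot("top");pickle.dump((S,T),open("lift.pkl","wb"))
a=cv2.resize(S["pixels"][180:340,180:340],(500,500),interpolation=cv2.INTER_CUBIC)
b=cv2.resize(T["pixels"][250:350,300:420],(300,250),interpolation=cv2.INTER_CUBIC)
o=np.zeros((500,800,3),np.uint8);o[:,:500]=a;o[:250,500:]=b
cv2.imwrite("pics/s2.png",o)
```

```text
tcp [ 407.2 -167.2  105.8] [179.92   0.    62.57] gap 45.85443581192052 grip 3.4870193054666743 t 3.575 ft [-0.7 -0.7 -1.6]
rotvec [ 1.000e-01  1.000e-01 -1.094e+02] d [-33.4 147.8   6. ]
```

View pics/s2.png

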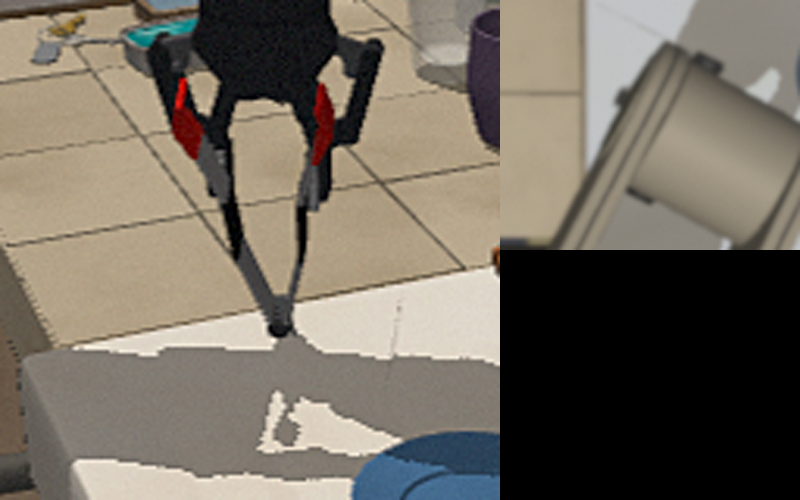

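Not good: the tongs have swung nose-up in the weak grip, with the jaws up at (185,120) and (322,120) and the pivot hanging at (280,328). I'll measure the tilt before mending it.

Run:
```python
from h import *;import pickle
S,T=pickle.load(open("lift.pkl","rb"))
g=np.array([407.2,-167.2,105.8+21]);x=np.array([np.cos(np.radians(-117.4)),np.sin(np.radians(-117.4)),0]);n=np.array([-x[1],x[0],0])
for nm,uv in(("pivot",(280,328)),("panels",((237+303)/2,225)),("jawtop",((182+322)/2,85)),("jawbot",((195+317)/2,160))):
    o,d=ray(S,[np.array(uv)*.32+180]);X=o+d[0]*((g-o)@n)/(d[0]@n);print(nm,X.round(),"along",round((X-g)@x,1),"z",round(X[2],1))
```

```text
pivot [ 423. -138.    5.] along -33.3 z 4.8
panels [ 409. -164.   91.] along -4.2 z 91.3
jawtop [ 386. -208.  202.] along 46.4 z 201.6
jawbot [ 389. -203.  154.] along 40.4 z 153.6
```

Converted, 40 mm is 1.6, 20 mm is 0.8.

Emit:
{"fn": "run_rows", "kwargs": {"moves": {"wx": [0, 0, 0, 0, 0, 0, 0, 0], "wy": [0, 0, 0, 0, 0, 0, 0, 0], "wz": [0, 0, 0, 0, 0, 0, 0, 0], "sx": [0.8, 1.6, 1.6, 1.44, 1.28, 1.04, 0.8, 0.48], "sy": [0, 0, 0, 0, 0, 0, 0, 0], "sz": [-0.4, -0.4, 0, 0.4, 0.8, 1.2, 1.6, 2], "aperture": [46, 46, 46, 46, 46, 46, 46, 46]}, "grip_n": 20}}

```text
time: 4.68
tool_pos: [411.3, -157.2, 54.0]
tcp_rot: [-179.9, 0.0, 62.5]
ft_force: [-0.6, 0.1, -2.4]
finger_gap: 46.6
grip_force: 5.0
```

Emit:
{"fn": "run_rows", "kwargs": {"moves": {"wx": [0, 0, 0, 0], "wy": [0, 0, 0, 0], "wz": [0, 0, 0, 0], "sx": [-0.24, -0.48, -0.72, -0.8], "sy": [0, 0, 0, 0], "sz": [0.4, 0.8, 1.2, 1.2], "aperture": [46, 46, 46, 46]}, "grip_n": 20}}

```text
time: 5.18
tool_pos: [402.2, -174.0, 24.2]
tcp_rot: [-179.9, -0.0, 62.6]
ft_force: [-0.8, 0.1, -1.0]
finger_gap: 45.7
grip_force: 5.3
```

Run:
```python
from h import *;from bench import r
S=r.snapshot("side")
a=cv2.resize(S["pixels"][180:340,180:340],(500,500),interpolation=cv2.INTER_CUBIC)
cv2.imwrite("pics/s3.png",a)
```

```text
(no output)
```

View pics/s3.png

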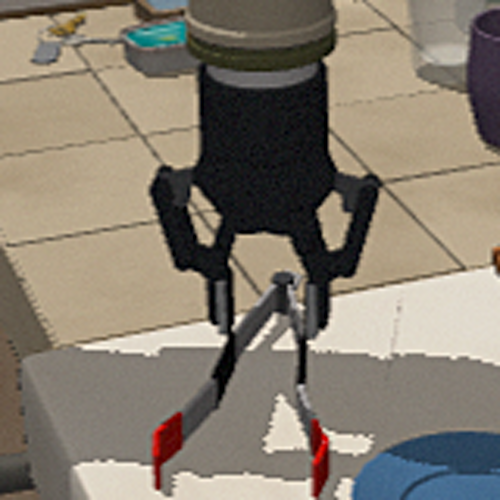

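Add to h.py:
```python
from scipy.optimize import least_squares
def fit(S,uvm,tcp,yaw,gap=46):
    """uvm rows: u v mx my mz ; unknown along, lateral, z (of underside at grip), pitch(nose up deg), dyaw"""
    m=np.array(uvm,float)
    def X(p):
        R=Ro.from_euler("zy",[yaw+p[4],-p[3]],degrees=True)
        c=np.cos(np.radians(yaw));s=np.sin(np.radians(yaw))
        t=np.array([tcp[0]+c*p[0]-s*p[1],tcp[1]+s*p[0]+c*p[1],p[2]]);return R.apply(m[:,2:])+t
    f=lambda p:np.r_[(proj(S,X(p))-m[:,:2]).ravel(),p[4]*.3,p[1]*.2]
    q=least_squares(f,[0,0,20,0,0]);print("along,lat,z,pitch,dyaw",q.x.round(1),"cost",q.cost.round(2));return q
```

Run:
```python
from h import *;from bench import r
S=r.snapshot("side");s=r.sense();print(s["tool_pos"])
f=lambda u,v:(u*.32+180,v*.32+180)
P=[(*f(284,276),-95,0,24),(*f(158,488),107,-35,0),(*f(320,492),107,35,0),(*f(180,410),65,-41,24),(*f(314,418),65,41,24)]
q=fit(S,P,s["tool_pos"],-117.4);print(q.fun.round(1))
```

```text
[ 403.12479979 -174.30734856   25.31679766]
along,lat,z,pitch,dyaw [73.3  7.4 28.1 -0.7  1.2] cost 32.38
[-0.5  0.3  4.3  0.4 -5.   1.  -2.5 -0.6  3.1 -1.1  0.4  1.5]
```

Run:
```python
from h import *;from bench import r
import pickle
S=r.snapshot("side");T=r.snapshot("top");pickle.dump((S,T),open("n.pkl","wb"))
a=cv2.resize(S["pixels"][240:340,215:305],(540,600),interpolation=cv2.INTER_CUBIC)
b=cv2.resize(T["pixels"][270:350,320:420],(250,200),interpolation=cv2.INTER_CUBIC)
o=np.zeros((600,800,3),np.uint8);o[:,:540]=a;o[:200,550:]=cv2.convertScaleAbs(b,alpha=1.5)
cv2.imwrite("pics/s4.png",o)
```

```text
(no output)
```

View pics/s4.png

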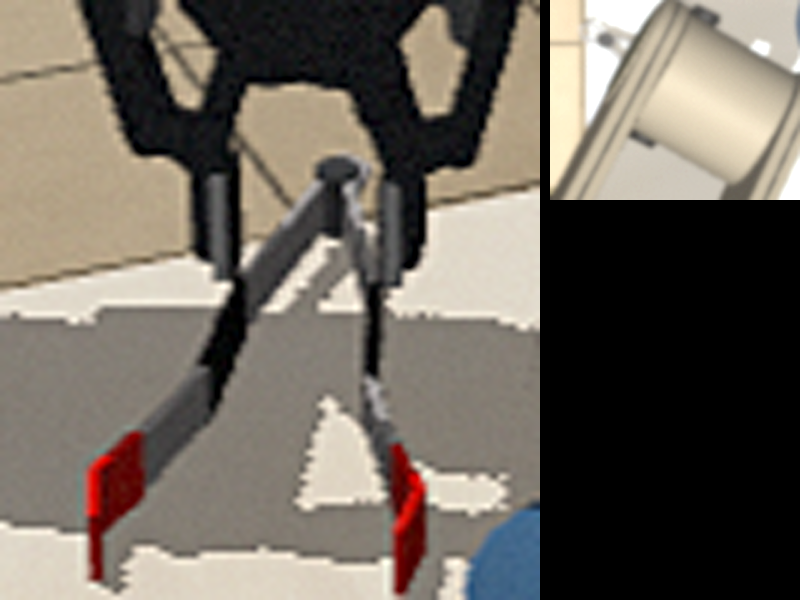

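Add to h.py:
```python
REST={"piv":(-95,0,24),"bend":(85,48,24),"tipb":(107,41,0),"tipt":(107,41,24),"rear":(65,45,24),"pfb":(25,28.5,0),"pft":(25,28.5,24),"prt":(-25,23.5,24)}
def fit2(S,obs,tcp,yaw,wl=.5):
    uv=np.array([o[:2] for o in obs],float)
    def X(p):
        c=np.cos(np.radians(yaw));s=np.sin(np.radians(yaw));M=[]
        for o in obs:
            x,y,z=REST[o[2]];sg=o[3];a=np.radians(p[5]);x+=95
            M.append((x*np.cos(a)+y*np.sin(a)-95,sg*(y*np.cos(a)-x*np.sin(a)),z))
        R=Ro.from_euler("zy",[yaw+p[4],-p[3]],degrees=True)
        return R.apply(M)+np.array([tcp[0]+c*p[0]-s*p[1],tcp[1]+s*p[0]+c*p[1],p[2]])
    f=lambda p:np.r_[(proj(S,X(p))-uv).ravel(),p[4]*.3,p[1]*wl,(p[5]-3)*.3]
    q=least_squares(f,[0,0,10,0,0,2],loss="soft_l1");print("along,lat,z,pitch,dyaw,phi",q.x.round(1),"cost",q.cost.round(2));print((proj(S,X(q.x))-uv).round(1).tolist())
    return q
```

Create obs.py:
```python
from h import *;import pickle
S,T=pickle.load(open("n.pkl","rb"))
f=lambda u,v:(u/6+215,v/6+240)
O=[(*f(338,167),"piv",1),(*f(92,462),"bend",-1),(*f(97,578),"tipb",-1),(*f(140,435),"rear",-1),(*f(212,412),"pfb",-1),(*f(207,370),"pft",-1),(*f(240,272),"prt",-1),
(*f(425,485),"bend",1),(*f(403,592),"tipb",1),(*f(395,448),"rear",1),(*f(372,380),"pft",1)]
fit2(S,O,[403.1,-174.3],-117.4)
```

```bash
python3 obs.py
```

```text
along,lat,z,pitch,dyaw,phi [22.6  1.2 -4.9  0.2  0.   0.2] cost 21.22
[[0.6, 3.5], [0.9, 0.7], [2.4, 0.1], [-3.3, -0.6], [-1.8, 3.4], [-1.5, -0.8], [-0.1, 2.5], [-0.8, -0.8], [-2.5, -0.2], [3.8, -0.7], [1.3, -1.2]]
```

Emit:
{"fn": "run_rows", "kwargs": {"moves": {"wx": [0, 0, 0, 0, 0, 0], "wy": [0, 0, 0, 0, 0, 0], "wz": [0, 0, 0, 0, 0, 0], "sx": [0, 0, -0.32, -0.32, -0.32, -0.32], "sy": [0, 0, 0.04, 0.04, 0.04, 0.04], "sz": [0, 0, 0, 0.48, 0.92, 0.92], "aperture": [85, 85, 85, 85, 85, 85]}, "grip_n": 20}}

```text
time: 6.12
tool_pos: [399.0, -180.9, 0.6]
tcp_rot: [-179.8, -0.0, 62.6]
ft_force: [0.8, 0.7, 1.0]
finger_gap: 85.3
grip_force: 0.0
```

```bash
python3 -c "
from h import *;from bench import r
go(r,399.2,-182,2,62.6)"
```

```text
tcp [ 399.  -180.9    0.6] [-1.7981e+02 -2.0000e-02  6.2560e+01] gap 85.27082412947277 grip 0.0 t 6.125 ft [0.8 0.7 1. ]
rotvec [-0.2 -0.  -0. ] d [-0.9  0.7 -1.5]
```

Emit:
{"fn": "run_rows", "kwargs": {"moves": {"wx": [0, 0, 0, 0, 0], "wy": [0, 0, 0, 0, 0], "wz": [0, 0, 0, 0, 0], "sx": [0, 0, 0, 0, 0], "sy": [0, 0, 0, 0, 0], "sz": [0, 0, 0, 0, 0], "aperture": [60, 40, 40, 40, 40]}, "grip_n": 20}}

```text
time: 6.75
tool_pos: [401.3, -182.4, 3.3]
tcp_rot: [179.9, 0.0, 62.6]
ft_force: [-1.6, -1.3, 6.5]
finger_gap: 40.2
grip_force: 6.7
```

Run:
```python
from h import *;from bench import r
import pickle
S=r.snapshot("side");pickle.dump((S,0),open("n.pkl","wb"))
cv2.imwrite("pics/s5.png",cv2.resize(S["pixels"][240:340,215:305],(540,600),interpolation=cv2.INTER_CUBIC))
```

```text
(no output)
```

View pics/s5.png

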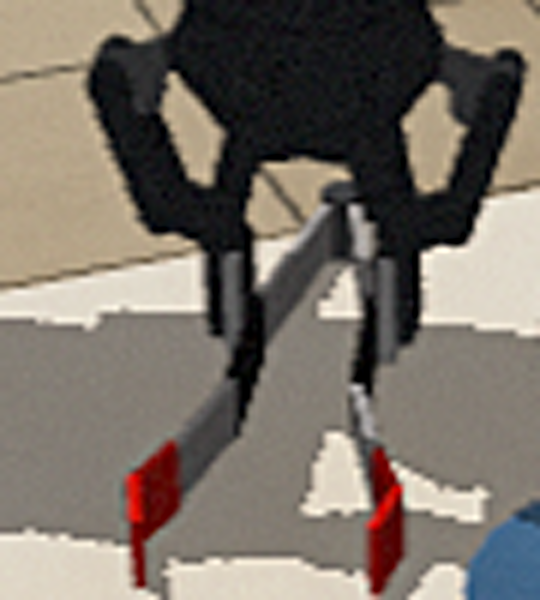

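Tongs lie flat, gripped at the rear half of the panels, jaws at (150,510) and (388,520). I'll lift slowly and track the red jaws numerically.

Add to h.py:
```python
def red(S):
    M=cv2.inRange(cv2.cvtColor(S["pixels"],cv2.COLOR_BGR2HSV),(0,150,60),(6,255,255))|cv2.inRange(cv2.cvtColor(S["pixels"],cv2.COLOR_BGR2HSV),(172,150,60),(180,255,255))
    M[:,440:]=0;k,l,st,c=cv2.connectedComponentsWithStats(M);i=[j for j in 1+np.argsort(-st[1:,4])[:3] if st[j,4]>25]
    return [(c[j].round(1).tolist(),st[j].tolist()) for j in i]
```

```bash
python3 -c "
from h import *;import pickle
print(red(pickle.load(open('n.pkl','rb'))[0]))"
```

```text
[([239.9, 322.8], [236, 314, 9, 24, 115]), ([278.7, 326.5], [276, 315, 6, 24, 96])]
```

Emit:
{"fn": "run_rows", "kwargs": {"moves": {"wx": [0, 0, 0, 0, 0, 0, 0], "wy": [0, 0, 0, 0, 0, 0, 0], "wz": [0, 0, 0, 0, 0, 0, 0], "sx": [0, 0, 0, 0, 0, 0, 0], "sy": [0, 0, 0, 0, 0, 0, 0], "sz": [-0.12, -0.32, -0.56, -0.8, -1.04, -1.2, -1.2], "aperture": [40, 40, 40, 40, 40, 40, 40]}, "grip_n": 20}}

```text
time: 7.68
tool_pos: [400.7, -181.9, 32.7]
tcp_rot: [180.0, 0.0, 62.6]
ft_force: [-0.1, -0.8, -1.0]
finger_gap: 40.2
grip_force: 5.3
```

Run:
```python
from h import *;from bench import r
S=r.snapshot("side");print(red(S));s=r.sense();print(s["tool_pos"],s["grip_force"])
x=np.array([np.cos(np.radians(-117.4)),np.sin(np.radians(-117.4)),0]);c=np.array([400,-182,12])+99*x
print(proj(S,[c,c+[0,0,30],c+[0,0,0]+[0,0,40]]))
```

```text
[([238.6, 308.6], [235, 299, 9, 24, 120]), ([277.7, 311.9], [276, 300, 5, 25, 96])]
[ 400.41952952 -181.75078275   32.40377893] 5.320540422544582
[[257.9976412  322.09297765]
 [257.46354092 307.37405015]
 [257.28317944 302.38930802]]
```

Converted, -62 mm is -2.48, -61 mm is -2.44, -50 degrees is -5.

Emit:
{"fn": "run_rows", "kwargs": {"moves": {"wx": [0, 0, 0, 0, 0, 0, 0, 0], "wy": [0, 0, 0, 0, 0, 0, 0, 0], "wz": [-0.2, -0.7, -1.4, -2.2, -3, -3.8, -4.5, -5], "sx": [0, 0, 0, -0.04, -0.08, -0.12, -0.16, -0.16], "sy": [0, 0.12, 0.32, 0.6, 0.92, 1.24, 1.56, 1.76], "sz": [-0.24, -0.64, -1.12, -1.6, -2, -2.28, -2.44, -2.48], "aperture": [40, 40, 40, 40, 40, 40, 40, 40]}, "grip_n": 20}}

```text
time: 8.72
tool_pos: [438.0, -205.9, 94.9]
tcp_rot: [180.0, 0.0, 112.8]
ft_force: [0.0, -0.2, -0.9]
finger_gap: 40.1
grip_force: 5.3
```

```bash
python3 -c "
from h import *;from bench import r
go(r,510,-251,95,172)
print(red(r.snapshot('side')))"
```

```text
tcp [ 438.  -205.9   94.9] [1.7998e+02 3.0000e-02 1.1284e+02] gap 40.10726266942749 grip 5.323144901631167 t 8.725 ft [ 0.  -0.2 -0.9]
rotvec [  0.    0.  -59.2] d [-69.5  48.8  -0.1]
[([346.6, 265.3], [337, 257, 21, 19, 254]), ([321.5, 280.2], [313, 269, 18, 21, 224])]
```

The rows are not in the units I measure in: shifts go in units of 25 mm and turns go in units of 10 degrees. I convert before sending: 2 mm is 0.08, -69.5 mm is -2.78, -59 degrees is -5.9.

Emit:
{"fn": "run_rows", "kwargs": {"moves": {"wx": [0, 0, 0, 0, 0, 0, 0, 0], "wy": [0, 0, 0, 0, 0, 0, 0, 0], "wz": [-0.3, -1, -1.9, -2.9, -3.9, -4.8, -5.5, -5.9], "sx": [-0.12, -0.44, -0.88, -1.36, -1.84, -2.24, -2.6, -2.78], "sy": [0.08, 0.32, 0.6, 0.96, 1.28, 1.6, 1.84, 1.96], "sz": [0, 0, 0, 0, 0, 0, 0, 0], "aperture": [40, 40, 40, 40, 40, 40, 40, 40]}, "grip_n": 20}}

```text
time: 9.78
tool_pos: [509.6, -251.0, 94.2]
tcp_rot: [180.0, -0.0, 171.7]
ft_force: [-0.1, -0.4, -1.5]
finger_gap: 39.9
grip_force: 5.3
```

Emit:
{"fn": "run_rows", "kwargs": {"moves": {"wx": [0], "wy": [0], "wz": [0], "sx": [0], "sy": [0], "sz": [0], "aperture": [40]}, "grip_n": 20}}

```text
time: 9.9
tool_pos: [509.4, -250.9, 94.2]
tcp_rot: [180.0, -0.0, 171.5]
ft_force: [-0.1, -0.1, -1.7]
finger_gap: 40.2
grip_force: 5.3
```

Run:
```python
from h import *;from bench import r
import pickle
go(r,510,-251,95,172)
S=r.snapshot("side");T=r.snapshot("top");pickle.dump((S,T),open("n.pkl","wb"));print(red(S),red(T))
o=np.zeros((560,800,3),np.uint8)
o[:,:440]=cv2.resize(S["pixels"][190:330,330:440],(440,560),interpolation=cv2.INTER_CUBIC)
o[:320,450:]=cv2.resize(T["pixels"][160:320,330:500],(350,320),interpolation=cv2.INTER_CUBIC)
cv2.imwrite("pics/s6.png",o)
```

```text
tcp [ 509.4 -250.9   94.2] [ 1.7999e+02 -3.0000e-02  1.7152e+02] gap 40.15145787711973 grip 5.3207091345393565 t 9.9 ft [-0.1 -0.1 -1.7]
rotvec [ 0.  -0.  -0.5] d [-0.6  0.  -0.8]
[([397.9, 258.3], [387, 251, 23, 15, 266]), ([385.2, 242.1], [375, 236, 21, 15, 233])] [([435.3, 119.8], [430, 115, 10, 10, 76])]
```

View pics/s6.png

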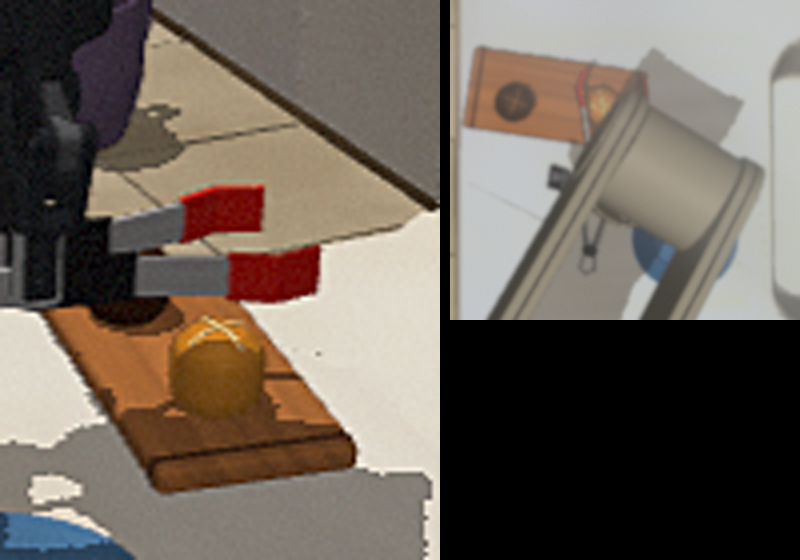

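The picture shows the tongs level; jaws at crop (225,210) and (275,275), the golden roll clear below at (217,368), and from the top the roll between the jaws. Now computing the offset.

Run:
```python
from h import *;import pickle
S,T=pickle.load(open("n.pkl","rb"))
s=lambda u,v:(u/4+330,v/4+190)
t=lambda u,v:((u-450)/350*170+330,v/2+160)
print("jawmid z103",at(S,[((398.5+385.5)/2,(258.5+243.5)/2)],103))
P=[(387,258.5),(410,258),(375,243.5),(396,243.5)]
print("jaw ends near/far", [at(S,[p],103)[0].round(1) for p in P])
print("roll side z38",at(S,[s(217,367)],38), "top z40",at(T,[t(602,102)],40),"dark",at(T,[t(516,101)],40))
print("pivot top z 115",at(T,[t(591,251)],115))
d=np.array([np.cos(np.radians(-8.5)),np.sin(np.radians(-8.5))]);
for D in(95,99,103):print(D,np.array([509.4,-250.9])+D*d)
h=cv2.cvtColor(S["pixels"],cv2.COLOR_BGR2HSV)
for z in(30,44):
    th=np.linspace(0,2*np.pi,90);q=proj(S,np.c_[608+23*np.cos(th),-265+23*np.sin(th),th*0+z]);print("pred roll",z,q.min(0),q.max(0))
print("obs roll",s(168,313),s(267,420))
```

```text
jawmid z103 [[ 617.79141503 -270.61249381  103.        ]]
jaw ends near/far [array([ 593.7, -294.6,  103. ]), array([ 633.5, -308.7,  103. ]), array([ 604.2, -229.5,  103. ]), array([ 641.3, -244.6,  103. ])]
roll side z38 [[ 608.00403338 -266.11276369   38.        ]] top z40 [[ 610.29965301 -265.89285297   40.        ]] dark [[ 611.05169666 -165.27755857   40.        ]]
pivot top z 115 [[ 434.63164683 -241.25908086  115.        ]]
95 [ 603.35650702 -264.94189406]
99 [ 607.31257047 -265.5331317 ]
103 [ 611.26863393 -266.12436935]
pred roll 30 [371.65173538 279.45890473] [395.83904627 291.12329978]
pred roll 44 [371.9986281  273.06147274] [396.30855117 284.55494804]
obs roll (372.0, 268.25) (396.75, 295.0)
```

Converted, 66 mm is 2.64, 30 mm is 1.2.

Emit:
{"fn": "run_rows", "kwargs": {"moves": {"wx": [0, 0, 0, 0, 0, 0, 0, 0], "wy": [0, 0, 0, 0, 0, 0, 0, 0], "wz": [0, 0, 0, 0, 0, 0, 0, 0], "sx": [0.12, 0.24, 0.24, 0.24, 0.24, 0.24, 0.24, 0.24], "sy": [0, 0, 0, 0, 0, 0, 0, 0], "sz": [0.08, 0.32, 0.72, 1.2, 1.68, 2.16, 2.52, 2.64], "aperture": [40, 40, 40, 40, 40, 40, 40, 40]}, "grip_n": 20}}

```text
time: 11.0
tool_pos: [503.1, -249.7, 27.3]
tcp_rot: [180.0, -0.1, 171.6]
ft_force: [0.3, -0.6, -0.7]
finger_gap: 40.5
grip_force: 5.3
```

Run:
```python
from h import *;from bench import r
import pickle
go(r,503.5,-250,28,172)
S=r.snapshot("side");pickle.dump((S,0),open("n.pkl","wb"));print(red(S))
cv2.imwrite("pics/s7.png",cv2.resize(S["pixels"][220:320,330:430],(600,600),interpolation=cv2.INTER_CUBIC))
print(at(S,[(384.3,281.6)],38))
```

```text
tcp [ 503.1 -249.7   27.3] [ 1.7997e+02 -7.0000e-02  1.7157e+02] gap 40.517295722690164 grip 5.321409164898796 t 11.0 ft [ 0.3 -0.6 -0.7]
rotvec [ 0.  -0.1 -0.4] d [-0.4 -0.2 -0.7]
[([392.3, 291.1], [381, 284, 23, 14, 258]), ([377.7, 270.9], [370, 268, 21, 14, 52])]
[[ 608.38342789 -265.62495368   38.        ]]
```

View pics/s7.png

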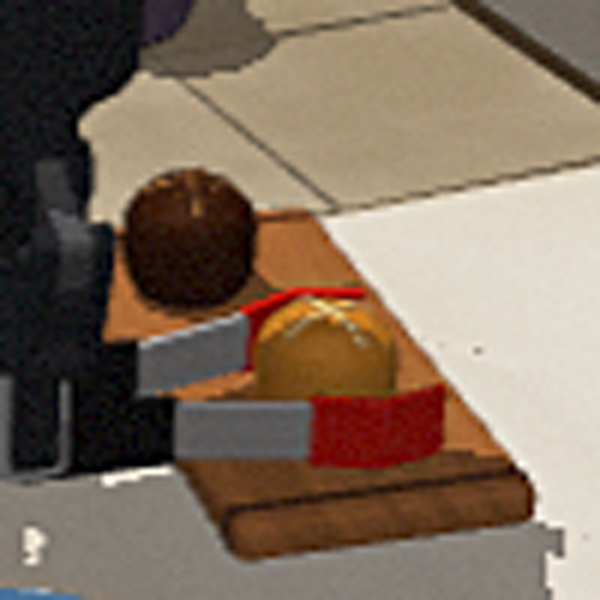

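The roll at (325,350) sits between the far jaw (300,300) and the near jaw (378,428). The jaws are about 3 mm too far ahead, so I'll shift back and squeeze.

Emit:
{"fn": "run_rows", "kwargs": {"moves": {"wx": [0, 0, 0, 0, 0, 0, 0, 0], "wy": [0, 0, 0, 0, 0, 0, 0, 0], "wz": [0, 0, 0, 0, 0, 0, 0, 0], "sx": [0.12, 0.12, 0.12, 0.12, 0.12, 0.12, 0.12, 0.12], "sy": [0, 0, 0, 0, 0, 0, 0, 0], "sz": [0, 0, 0, 0, 0, 0, 0, 0], "aperture": [40, 34, 28, 20, 10, 10, 10, 10]}, "grip_n": 25}}

```text
time: 12.05
tool_pos: [500.7, -249.6, 28.3]
tcp_rot: [-180.0, 0.0, 171.6]
ft_force: [0.5, -0.4, -0.5]
finger_gap: 29.8
grip_force: 25.9
```

Run:
```python
from h import *;from bench import r
go(r,500,-250,28,172)
S=r.snapshot("side");print(red(S))
```

```text
tcp [ 500.7 -249.6   28.3] [-1.8000e+02  1.0000e-02  1.7157e+02] gap 29.839215980797487 grip 25.860892109340057 t 12.05 ft [ 0.5 -0.4 -0.5]
rotvec [-0.   0.  -0.4] d [ 0.6 -0.4  0.3]
[([389.0, 287.9], [378, 281, 23, 14, 251])]
```

Add to h.py:
```python
def gold(S):
    h=cv2.cvtColor(S["pixels"],cv2.COLOR_BGR2HSV);M=cv2.inRange(h,(14,140,110),(26,255,255));M[:,:300]=0
    k,l,st,c=cv2.connectedComponentsWithStats(M);j=1+np.argsort(-st[1:,4])[:2];return [(c[i].round(1).tolist(),st[i].tolist()) for i in j]
```

```bash
python3 -c "
from h import *;from bench import r;print(gold(r.snapshot('side')))"
```

```text
[([385.0, 276.7], [373, 269, 27, 14, 222]), ([383.7, 265.8], [383, 264, 2, 5, 6])]
```

Emit:
{"fn": "run_rows", "kwargs": {"moves": {"wx": [0, 0, 0, 0, 0, 0, 0, 0], "wy": [0, 0, 0, 0, 0, 0, 0, 0], "wz": [0, 0, 0, 0, 0, 0, 0, 0], "sx": [0, 0, 0, 0, 0, 0, 0, 0], "sy": [0, 0, 0, 0, 0, 0, 0, 0], "sz": [-0.08, -0.24, -0.48, -0.8, -1.12, -1.44, -1.6, -1.6], "aperture": [10, 10, 10, 10, 10, 10, 10, 10]}, "grip_n": 25}}

```text
time: 13.15
tool_pos: [500.8, -249.8, 68.8]
tcp_rot: [-180.0, 0.0, 171.6]
ft_force: [0.4, 0.8, -1.7]
finger_gap: 29.4
grip_force: 25.8
```

```bash
python3 -c "
from h import *;from bench import r
S=r.snapshot('side');print(gold(S),red(S));s=r.sense();c=np.array([608,-265,38]);print(proj(S,[c,c+[0,0,40]]))
go(r,500,-250,68,172)"
```

```text
[([385.5, 257.9], [374, 251, 24, 13, 201]), ([394.3, 276.8], [391, 275, 7, 5, 12])] [([390.4, 269.3], [379, 262, 23, 14, 242])]
[[383.96307651 281.491762  ]
 [385.14481444 262.68802056]]
tcp [ 500.6 -249.6   68.3] [-180.      0.    171.57] gap 29.626596595125008 grip 25.837983026867732 t 13.2 ft [-0.   0.8 -2.3]
rotvec [-0.   0.  -0.4] d [ 0.5 -0.5  0.3]
```

Emit:
{"fn": "run_rows", "kwargs": {"moves": {"wx": [0, 0, 0, 0, 0, 0, 0, 0], "wy": [0, 0, 0, 0, 0, 0, 0, 0], "wz": [0, 0, 0, 0, 0, 0, 0, 0], "sx": [0.08, 0.24, 0.52, 0.92, 1.4, 1.92, 2.4, 2.8], "sy": [-0.08, -0.24, -0.48, -0.8, -1.24, -1.68, -2.12, -2.44], "sz": [-0.32, -0.68, -1.08, -1.44, -1.72, -1.88, -1.96, -1.96], "aperture": [10, 10, 10, 10, 10, 10, 10, 10]}, "grip_n": 25}}

```text
time: 14.2
tool_pos: [421.3, -300.4, 117.2]
tcp_rot: [180.0, -0.0, 171.5]
ft_force: [0.6, 0.2, -1.6]
finger_gap: 29.7
grip_force: 25.8
```

```bash
python3 -c "
from h import *;from bench import r
go(r,339.8,-353.5,117,171.6)"
```

```text
tcp [ 421.3 -300.4  117.2] [ 1.8000e+02 -1.0000e-02  1.7153e+02] gap 29.725551578776972 grip 25.836323832627386 t 14.2 ft [ 0.6  0.2 -1.6]
rotvec [ 0.  -0.  -0.1] d [ 72.7 -64.6   0.2]
```

Emit:
{"fn": "run_rows", "kwargs": {"moves": {"wx": [0, 0, 0, 0, 0, 0, 0, 0], "wy": [0, 0, 0, 0, 0, 0, 0, 0], "wz": [0, 0, 0, 0, 0, 0, 0, 0], "sx": [0.32, 0.76, 1.28, 1.8, 2.28, 2.64, 2.88, 2.96], "sy": [-0.28, -0.68, -1.12, -1.6, -2, -2.32, -2.52, -2.6], "sz": [0, 0, 0, 0, 0, 0, 0, 0], "aperture": [10, 10, 10, 10, 10, 10, 10, 10]}, "grip_n": 25}}

```text
time: 15.2
tool_pos: [339.3, -353.4, 117.4]
tcp_rot: [-180.0, 0.0, 171.5]
ft_force: [0.2, -0.2, -1.8]
finger_gap: 29.6
grip_force: 25.8
```

Run:
```python
from h import *;from bench import r
go(r,339.8,-353.5,117,171.6)
S=r.snapshot("side");T=r.snapshot("top");g=gold(S);print(g,red(S),gold(T))
s=r.sense();c=np.array(s["tool_pos"])+[107.6,-15.8,10];print("pred roll",c,proj(S,[c]));
h=cv2.cvtColor(S["pixels"],cv2.COLOR_BGR2HSV);M=cv2.inRange(h,(100,100,60),(120,255,255));k,l,st,cc=cv2.connectedComponentsWithStats(M);print(st[1+np.argsort(-st[1:,4])[:2]])
th=np.linspace(0,6.28,90);q=proj(S,np.c_[447.4+65*np.cos(th),-369.3+65*np.sin(th),th*0+16]);print("pred saucer rim",q.min(0),q.max(0))
```

```text
tcp [ 339.3 -353.4  117.4] [-1.8000e+02  1.0000e-02  1.7154e+02] gap 29.59524877018326 grip 25.8372156356927 t 15.2 ft [ 0.2 -0.2 -1.8]
rotvec [-0.   0.  -0.1] d [-0.5 -0.   0.4]
[([330.8, 275.2], [319, 267, 26, 16, 277]), ([331.2, 266.6], [329, 266, 6, 2, 8])] [([335.3, 288.0], [322, 279, 27, 17, 348])] []
pred roll [ 447.24311665 -368.9407386   127.29405127] [[330.66592175 279.41043105]]
[[ 293  318   75   43 2511]]
pred saucer rim [290.81187421 317.42420922] [368.34374381 360.93065496]
```

Emit:
{"fn": "run_rows", "kwargs": {"moves": {"wx": [0, 0, 0, 0, 0, 0, 0, 0], "wy": [0, 0, 0, 0, 0, 0, 0, 0], "wz": [0, 0, 0, 0, 0, 0, 0, 0], "sx": [0, 0, 0, 0, 0, 0, 0, 0], "sy": [0, 0, 0, 0, 0, 0, 0, 0], "sz": [0, 0, 0, 0, 0, 0, 0, 0], "aperture": [10, 10, 10, 10, 10, 10, 10, 10]}, "grip_n": 25}}

```text
time: 16.3
tool_pos: [339.7, -353.1, 117.3]
tcp_rot: [-180.0, 0.0, 171.6]
ft_force: [0.1, 0.6, -1.0]
finger_gap: 29.6
grip_force: 25.8
```

```bash
python3 -c "
from h import *;from bench import r
S=r.snapshot('side');print(gold(S),red(S));print(r.hand_in())"
```

```text
[([330.7, 275.1], [318, 267, 27, 16, 283]), ([390.4, 271.8], [388, 269, 6, 6, 13])] [([335.4, 287.9], [322, 279, 28, 17, 353])]
the job is handed in; nothing more can be done
None
```

I handed the job in at 16.3 s with the tongs in the gripper and the golden roll held steady in their jaws, its underside about 10.7 cm above the worktop over the middle of the saucer; on the first lift the tongs swung nose-up, so I laid them flat, regripped and carried on.

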